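Line up desk things by height from the pen pot down

ROBOT

A 6-joint arm with a two-finger parallel gripper is mounted at the origin on a cart in front of the work surface, level with it; the furniture and walls round the work are solid. World frame = base frame: x ahead of the robot, y to its left, z up, the work surface at z = 0. Lengths are in m, angles in rad, forces in N, time in s.
With the tool pointing down it reaches from about 0.275 to 1 m from the base axis. Payload 8.4 kg.
Tool frame: the origin (TCP) lies midway between the tips of the shut fingers; the grasp point (between the pads) lies 19 mm behind it (arm.pinch_z is the distance from the TCP to the grasp point, in m); z points along the fingers, y is the line along which they close (so a half turn about z gives the same grasp; the last joint's range is limited). The gripper opens to 85 mm and grips with 20 to 120 N. Pads are 22 mm wide; open, the fingers measure 114 mm over their backs; the gripper's body (76 mm by 85 mm) begins 54 mm behind the grasp point. The pads swing forward as they close: fully open they stand 13 mm farther back than shut.
Start: joints at [-1.337, 0.353, 1.633, -0, 1.155, -0.002], TCP at [0.146, -0.608, 0.231] pointing down, gripper open.
Joint ranges: [-2.63, 2.63], [-0.92, 2.1], [0.06, 2.66], [-1.3, 4.44], [0, 2.69], [-3.02, 3.02]. Speed limits (rad/s): [2.22, 2.22, 2.79, 3.14, 3.14, 3.14].

INTERFACE

Orientations are given as a unit quaternion [x, y, z, w].
In Python, from plant import arm gives the robot as it stands. Calls block until the motion is done:
- arm.reach(position, orientation): joint-space move of the TCP to a pose.
- arm.line_to(position, velocity=0.15, orientation=None, f_stop=None): straight line of the TCP; orientation=None keeps the orientation; velocity is the mean speed in m/s. With f_stop (N) it stops when the force on the tool has changed by that much, and returns True; else False.
- arm.movej(angles): joint-space move.
- arm.let_go() and arm.grab(): open the fingers fully, or close them until they stop; the grip force is fixed at half the most.
- arm.pause(seconds).
- arm.solve_ik(position, orientation): joint angles nearest the present ones, or None.
- arm.grab_frame(name): name is "side" or "top" or "wrist"; returns a dict with "color" (400x640x3 uint8, blue, green, red), "range_z" (400x640 float32, m along the optical axis (not along the pixel's ray), 0 where there is no reading), "K" (3x3 intrinsics, pixels), "D" ([k1, k2, p1, p2, k3] as OpenCV has them; the pictures are not rectified), "R" (3x3) and "t" (3): a world point X has camera coordinates R X + t; the wrist camera has in their place "tool_from_camera" (4x4, takes a point from camera to tool coordinates, whose origin is the TCP and whose axes are the flange's). Camera axes: x right, y down, z forward; pixel columns grow to the right and rows downward; lengths in m; the calibration is good to about 2 mm. A picture is of the moment at which its call begins: read the wrist's pose just before it.
A pose or a line that the arm cannot do raises arm.PlanningError and nothing moves.
- arm.close_job(): hands the job in; it is judged then, once.
Readings, each from a call of its own:
- arm.read_t(): time.
- arm.read_q(): joint angles.
- arm.read_qd(): joint speeds.
- arm.read_tau(): joint torques, N m.
- arm.read_position(): TCP position.
- arm.read_tool_rot(): TCP orientation.
- arm.read_contact_force(): force on the tool from outside, world axes, zero at the start.
- arm.read_torque(): the same for the moment, N m.
- arm.read_opening(): opening from 0.0 (shut) to 1.0 (fully open).
- arm.read_grip_force(): force on a finger pad.
Only numpy, scipy, OpenCV 4.12 (cv2) and the standard library are available. Lean on these libraries where they do the work, as an engineer would, in place of code of your own. Each camera call takes 0.05 s, during which the arm holds its last target. There are 200 camera calls.

TASK

Stand the white bottle, the glue stick, the small green bottle and the wooden-handled stamp upright on the four cork coasters of the wooden strip, one centred on each coaster, in order of height: the tallest on the coaster next to the pen pot and so on down to the shortest at the far end. Do not tip any of them over, and let go of them all.

Things in the scene. Friction and masses are not known exactly. Their poses are not given: they have to be found in the camera images.
- white_bottle: white plastic bottle with a red cap, 113 mm tall with the cap; round body 43 mm in diameter, straight from about 10 to 70 mm up; stands upright. Origin: centre of the underside, z up. The tallest of the four
- glue_stick: glue stick standing upright, red body and white cap, a straight cylinder 24 mm in diameter, 92 mm tall. Origin: centre of the underside, z up. The second tallest
- green_bottle: small green bottle with a white cap, 78 mm tall; round body 30 mm in diameter, straight from about 5 to 50 mm up. Origin: centre of the underside, z up. The third tallest
- stamp: rubber stamp standing on its base: wooden base 24 (x) x 50 (y) x 14 mm, with a round turned wooden knob in the middle, up to 24 mm in diameter and 60 mm tall in all (grip the knob 40 to 48 mm above the underside, any direction). Origin: centre of the underside, z up. The shortest
- coaster_1: fixed round cork coaster, 60 mm in diameter, 4 mm thick, its top 12 mm above the desk; number 1 of 4 from the left (+y), 75 mm apart on a dark wooden strip 90 x 310 mm, 8 mm thick, with a rail 18 mm high along its back edge, turned at most 0.2 rad. Origin: centre of the coaster's underside; x across the strip away from the robot, y along the row to the left
- coaster_2: fixed round cork coaster, 60 mm in diameter, 4 mm thick, its top 12 mm above the desk; number 2 of 4 from the left (+y), 75 mm apart on a dark wooden strip 90 x 310 mm, 8 mm thick, with a rail 18 mm high along its back edge, turned at most 0.2 rad. Origin: centre of the coaster's underside; x across the strip away from the robot, y along the row to the left
- coaster_3: fixed round cork coaster, 60 mm in diameter, 4 mm thick, its top 12 mm above the desk; number 3 of 4 from the left (+y), 75 mm apart on a dark wooden strip 90 x 310 mm, 8 mm thick, with a rail 18 mm high along its back edge, turned at most 0.2 rad. Origin: centre of the coaster's underside; x across the strip away from the robot, y along the row to the left
- coaster_4: fixed round cork coaster, 60 mm in diameter, 4 mm thick, its top 12 mm above the desk; number 4 of 4 from the left (+y), 75 mm apart on a dark wooden strip 90 x 310 mm, 8 mm thick, with a rail 18 mm high along its back edge, turned at most 0.2 rad. Origin: centre of the coaster's underside; x across the strip away from the robot, y along the row to the left
- pen_pot: fixed pink pen pot full of pens, about 82 mm across and 169 mm tall, on the desk beyond one end of the strip (either end; a low round tin of paper clips is beyond the other), its centre 125 mm from the nearest coaster's centre. Origin: centre of its underside
Things that resemble listed ones, but are neither listed nor needed, are in the scene too. Leave any yellow look-alike of the green_bottle alone.

How it is judged:
At the end, for the whole second after the job is handed in: Counted from the pen pot, the white bottle, glue stick, green bottle and stamp stand on the first, second, third and fourth coaster: each within 15 mm of the coaster's centre, underside within 5 mm of its top, upright within 0.12 rad, released, at rest (angle between each of white_bottle, glue_stick, green_bottle, stamp's own z axis and vertical below 0.12 rad and linear speed of each of white_bottle, glue_stick, green_bottle, stamp below 0.02 m/s and angular speed of each of white_bottle, glue_stick, green_bottle, stamp below 0.2 rad/s and ((horizontal distance between pen_pot and coaster_1 below 0.18 m and horizontal distance between white_bottle and coaster_1 below 0.015 m and z of white_bottle in the frame of coaster_1 between 0 and 0.009 m and horizontal distance between glue_stick and coaster_2 below 0.015 m and z of glue_stick in the frame of coaster_2 between 0 and 0.009 m and horizontal distance between green_bottle and coaster_3 below 0.015 m and z of green_bottle in the frame of coaster_3 between 0 and 0.009 m and horizontal distance between stamp and coaster_4 below 0.015 m and z of stamp in the frame of coaster_4 between 0 and 0.009 m) or (horizontal distance between pen_pot and coaster_4 below 0.18 m and horizontal distance between white_bottle and coaster_4 below 0.015 m and z of white_bottle in the frame of coaster_4 between 0 and 0.009 m and horizontal distance between glue_stick and coaster_3 below 0.015 m and z of glue_stick in the frame of coaster_3 between 0 and 0.009 m and horizontal distance between green_bottle and coaster_2 below 0.015 m and z of green_bottle in the frame of coaster_2 between 0 and 0.009 m and horizontal distance between stamp and coaster_1 below 0.015 m and z of stamp in the frame of coaster_1 between 0 and 0.009 m))); the robot touches nothing.
It fails at once if the white bottle is tipped over (angle between white_bottle's own z axis and vertical above 0.8 rad).
It fails at once if the glue stick is tipped over (angle between glue_stick's own z axis and vertical above 0.8 rad).
It fails at once if the green bottle is tipped over (angle between green_bottle's own z axis and vertical above 0.8 rad).
It fails at once if the stamp is tipped over (angle between stamp's own z axis and vertical above 0.8 rad).
It also fails if it takes over 115 s, if anything falls off the work surface, if the arm or the gripper's body presses on something with over 40 N, if the wrist force passes 120 N, or if a joint passes its speed limit or range.

## Working session

There is one attempt and no reset: what is moved stays moved. The work goes in short steps, each a Python script; the robot and the scene stay as the last script left them, time stands still between calls to the robot, and variables do not carry over. Pictures are saved under pics/ and viewed, at most 14 in all, crops included, and the job is handed in when it is done.

```bash
ls; mkdir -p pics; python3 - <<'E'
from plant import arm
import cv2,pickle
d={}
for n in("side","top"):
    f=arm.grab_frame(n); d[n]=f; cv2.imwrite(f"pics/{n}0.png",f["color"])
    print(n,f["K"].round(1).tolist(),f["D"],f["R"].round(3).tolist(),f["t"])
pickle.dump(d,open("f0.pkl","wb"))
print(arm.read_t(),arm.read_tool_rot(),arm.pinch_z)
E
```

```text
pics
side [[481.9, 0.0, 311.5], [0.0, 481.9, 199.1], [0.0, 0.0, 1.0]] [-0.11482842  0.          0.          0.          0.        ] [[-0.998, -0.053, 0.025], [-0.048, 0.489, -0.871], [0.034, -0.87, -0.491]] [0.52182068 0.06290758 0.98725018]
top [[417.0, 0.0, 313.7], [0.0, 417.0, 194.9], [0.0, 0.0, 1.0]] [-0.07682112  0.          0.          0.          0.        ] [[0.013, -1.0, -0.024], [-0.994, -0.01, -0.105], [0.105, 0.026, -0.994]] [0.00287437 0.51212706 0.89851161]
0.1 [ 9.93058310e-01  1.17621574e-01 -6.42033045e-05 -5.94843961e-04] 0.0187
```

View pics/top0.png

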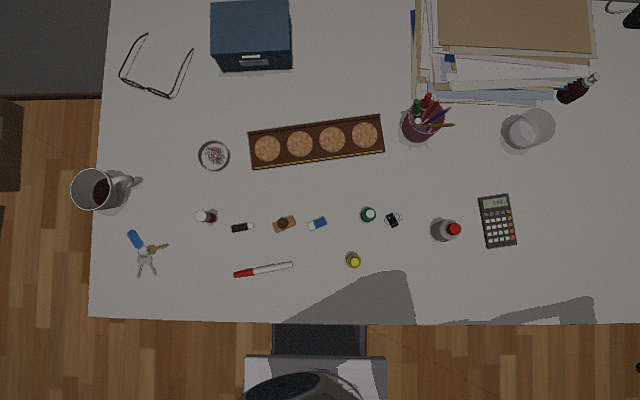

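View pics/side0.png

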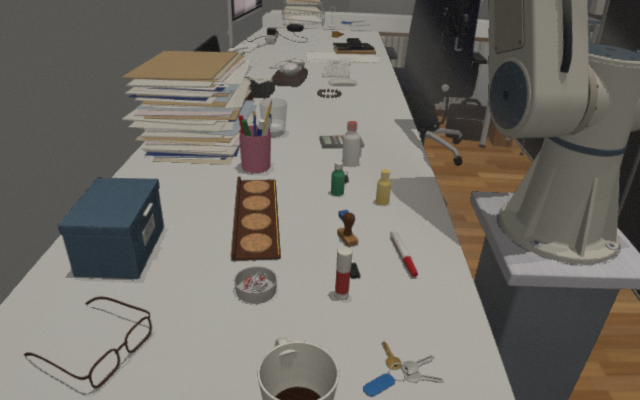

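The strip's coasters are at top (267,149), (300,144), (332,139) and (365,134). The pen pot is at (425,122), next to the rightmost one, coaster_4.

Candidates in the top view:
- **White bottle:** (447,230), red cap. The drinking glass at (530,130) and the dark bottle at (575,90) are not it.
- **Glue stick:** (207,217), standing. The red/white marker lying at (263,270) is not it.
- **Green bottle:** (368,215). The yellow look-alike is at (353,261).
- **Stamp:** (284,224). The erasers at (242,227) and (317,223) and the sharpener at (393,220) are not it.

```bash
cat >h.py <<'E'
import numpy as np,cv2
def ray(f,uv,R=None,t=None):
    R=f["R"] if R is None else R; t=f["t"] if t is None else t
    p=cv2.undistortPoints(np.array(uv,float).reshape(-1,1,2),np.array(f["K"]),np.array(f["D"])).reshape(-1,2)
    d=np.c_[p,np.ones(len(p))]@R
    return -R.T@t,d
def plane(f,uv,z,R=None,t=None):
    c,d=ray(f,uv,R,t); return c+d*((z-c[2])/d[:,2])[:,None]
def cloud(f,R=None,t=None):
    h,w=f["range_z"].shape; v,u=np.mgrid[:h,:w]
    c,d=ray(f,np.stack([u.ravel(),v.ravel()],1),R,t)
    X=(c+d*f["range_z"].reshape(-1,1)).reshape(h,w,3); X[f["range_z"]==0]=np.nan
    return X
def tri(fa,ua,fb,ub):
    (ca,da),(cb,db)=ray(fa,[ua]),ray(fb,[ub]); da,db=da[0],db[0]
    s=np.linalg.lstsq(np.c_[da,-db],cb-ca,rcond=None)[0]; a=ca+s[0]*da;b=cb+s[1]*db
    return (a+b)/2,np.linalg.norm(a-b)
E
cat >m.py <<'E'
from h import *;import pickle
d=pickle.load(open("f0.pkl","rb"));T,S=d["top"],d["side"]
X={n:cloud(d[n]) for n in d}
for n in d: print(n,"desk z",np.nanmedian(X[n][(slice(175,195),slice(300,350)) if n=="top" else (slice(300,330),slice(180,200))][...,2]))
seeds=dict(white=((447,230),(352,147)),glue=((207,217),(344,273)),green=((368,215),(338,182)),stamp=((284,224),(348,228)))
ims=[]
for k,(a,b) in seeds.items():
    row=[]
    for n,(u,v),r in(("top",a,18),("side",b,28)):
        x=X[n]; W=np.zeros(x.shape[:2],bool); W[v-r:v+r,u-r:u+r]=1
        m=W&(x[...,2]>.02)
        nn,l,st,ce=cv2.connectedComponentsWithStats(m.astype(np.uint8)); i=1+st[1:,4].argmax(); m=l==i
        P=x[m]; zt=np.percentile(P[:,2],97); vv,uu=np.nonzero(m)
        tp=P[P[:,2]>zt-.008]; vt,ut=vv[P[:,2]>zt-.008],uu[P[:,2]>zt-.008]
        print(k,n,"n",len(P),"ztop",zt.round(4),"xy top",((tp[:,:2].min(0)+tp[:,:2].max(0))/2).round(4),"med",np.median(P[:,:2],0).round(4),"uvtop",ut.mean().round(1),vt.mean().round(1))
        row.append((ut.mean(),vt.mean()))
        ims.append(cv2.resize(d[n]["color"][v-30:v+30,u-30:u+30],(190,190),interpolation=cv2.INTER_CUBIC))
    p,e=tri(T,row[0],S,row[1]); print("   tri",p.round(4),"gap",e.round(4))
cv2.imwrite("pics/crops.png",np.vstack([np.hstack(ims[::2]),np.hstack(ims[1::2])]))
def coasters(f,box):
    u0,u1,v0,v1=box; h=cv2.cvtColor(f["color"],cv2.COLOR_BGR2HSV)[v0:v1,u0:u1]
    m=((h[...,0]<20)&(h[...,1]>60)&(h[...,2]>100)).astype(np.uint8); m=cv2.morphologyEx(m,cv2.MORPH_OPEN,np.ones((5,5)))
    c=[c for c in cv2.findContours(m,0,1)[0] if cv2.contourArea(c)>150]
    E=[cv2.fitEllipse(cv2.convexHull(q)) for q in c]
    return [(e[0][0]+u0,e[0][1]+v0) for e in E]
ct=sorted(coasters(T,(240,390,110,175)));cs=sorted(coasters(S,(225,285,172,262)),key=lambda p:-p[1])
print(np.round(ct,1).tolist(),np.round(cs,1).tolist())
for a,b in zip(ct,cs): print("coaster",[w.round(4).tolist() for w in tri(T,a,S,b)],"plane",plane(T,[a],.012)[0].round(4),plane(S,[b],.012)[0].round(4),"depth z",X["top"][int(a[1]),int(a[0]),2].round(4))
print("pot",plane(T,[(425,122)],.13))
E
python3 m.py
```

```text
side desk z -0.0016535210418078261
top desk z -0.0018437025076020186
white top n 493 ztop 0.1116 xy top [ 0.4385 -0.278 ] med [ 0.4363 -0.2672] uvtop 454.7 228.4
white side n 560 ztop 0.1108 xy top [ 0.4406 -0.2772] med [ 0.4385 -0.2646] uvtop 352.0 123.7
   tri [ 0.4392 -0.2776  0.107 ] gap 0.0007
glue top n 191 ztop 0.0928 xy top [0.4597 0.2425] med [0.4588 0.2364] uvtop 200.9 215.5
glue side n 602 ztop 0.091 xy top [0.4606 0.2415] med [0.461  0.2491] uvtop 344.2 252.5
   tri [0.4603 0.2424 0.0876] gap 0.0011
green top n 171 ztop 0.0781 xy top [ 0.4701 -0.1101] med [ 0.4681 -0.1071] uvtop 369.6 213.0
green side n 301 ztop 0.0769 xy top [ 0.4707 -0.1129] med [ 0.4709 -0.1035] uvtop 338.5 163.8
   tri [ 0.4704 -0.1097  0.0742] gap 0.0005
stamp top n 91 ztop 0.0596 xy top [0.4489 0.0767] med [0.448  0.0761] uvtop 281.5 222.3
stamp side n 183 ztop 0.0574 xy top [0.4498 0.0782] med [0.4497 0.0812] uvtop 348.7 216.7
   tri [0.4494 0.0768 0.0526] gap 0.0002
[[267.1, 148.0], [299.3, 143.5], [331.7, 138.9], [364.1, 134.5]] [[255.6, 242.1], [255.7, 221.0], [255.8, 202.3], [256.1, 185.8]]
coaster [[0.6211, 0.1179, 0.0118], 0.0009] plane [0.6206 0.1178 0.012 ] [0.6216 0.1181 0.012 ] depth z 0.0126
coaster [[0.6322, 0.044, 0.0118], 0.0013] plane [0.6315 0.044  0.012 ] [0.6328 0.0441 0.012 ] depth z 0.0074
coaster [[0.6434, -0.0302, 0.0119], 0.0012] plane [ 0.6428 -0.0302  0.012 ] [ 0.644  -0.0303  0.012 ] depth z 0.0116
coaster [[0.6543, -0.1042, 0.0124], 0.001] plane [ 0.6539 -0.1042  0.012 ] [ 0.655  -0.1051  0.012 ] depth z 0.011
pot [[ 0.65087208 -0.2155806   0.13      ]]
```

View pics/crops.png

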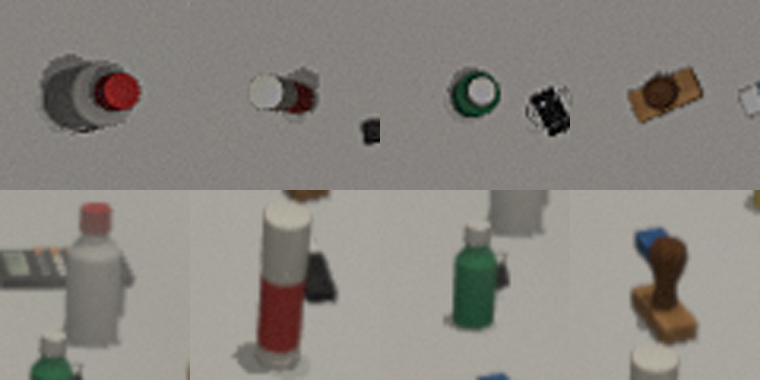

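The crop confirms all four choices: red-capped white bottle, upright red/white glue stick, green bottle with white cap, and stamp on its base. Heights from the two views agree with the text (about 111, 92, 78 and 59 mm, coaster tops at 12 mm). I'll start with the white bottle onto coaster_4.

```bash
cat >go.py <<'E'
from plant import arm
import numpy as np,sys
OBJ=dict(white=((.4395,-.2775),.063,(.6543,-.1042)),glue=((.4602,.2420),.052,(.6434,-.0302)),
 green=((.4704,-.1103),.040,(.6322,.0440)),stamp=((.4494,.0770),.0415,(.6211,.1179)))
phi=np.pi/2+.148; Q=[np.cos(phi/2),np.sin(phi/2),0,0]
def pick(k):
    (x,y),h,_=OBJ[k]; z=h-arm.pinch_z
    arm.let_go(); arm.reach([x,y,z+.15],Q); arm.line_to([x,y,z],.12)
    arm.grab(); print(k,"picked: opening",round(arm.read_opening(),3),"grip",round(arm.read_grip_force(),1))
    arm.line_to([x,y,z+.14],.12); print(" lifted: opening",round(arm.read_opening(),3),"t",round(arm.read_t(),1))
def place(k):
    _,h,(x,y)=OBJ[k]; z=h-arm.pinch_z+.012
    p=arm.read_position(); arm.line_to([x,y,max(p[2],z+.13)],.15); arm.line_to([x,y,z+.015],.12); arm.pause(.3)
    hit=arm.line_to([x,y,z-.002],.02,f_stop=6); print(" down",hit,"dz",np.round(arm.read_position()[2]-z,4),arm.read_contact_force())
    arm.pause(.2);arm.let_go(); arm.line_to([x,y,z+.15],.12); print(" released t",round(arm.read_t(),1))
E
python3 - <<'E'
from go import *
pick("white")
f=arm.grab_frame("wrist");import cv2
s=arm.grab_frame("side");cv2.imwrite("pics/w1.png",np.vstack([f["color"],s["color"]])[::,:][:, :].copy() if 0 else cv2.resize(np.hstack([f["color"],s["color"]]),(800,250)))
print(np.round(f["tool_from_camera"],3))
E
```

```text
white picked: opening 0.483 grip 59.3
 lifted: opening 0.482 t 5.1
[[ 0.    -0.96  -0.28   0.071]
 [ 1.    -0.     0.001 -0.   ]
 [-0.001 -0.28   0.96  -0.142]
 [ 0.     0.     0.     1.   ]]
```

View pics/w1.png

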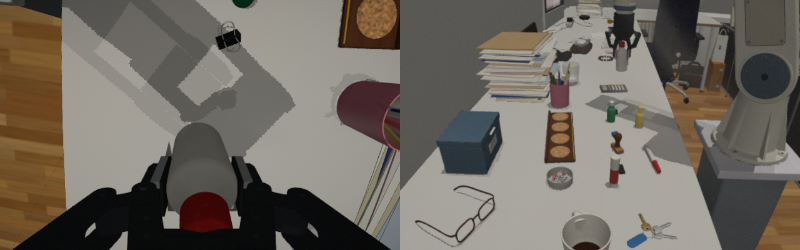

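The picture shows the white bottle held upright between the pads (wrist view about (200,170), side view about (622,55)). The wrist camera sits on the side away from the pen pot, so placing is clear.

```bash
python3 - <<'E'
from go import *;import cv2
place("white"); pick("glue"); place("glue")
f=arm.grab_frame("side");t=arm.grab_frame("top");cv2.imwrite("pics/s2.png",cv2.resize(np.hstack([f["color"],t["color"]]),(800,250)))
E
```

```text
down True dz 0.0006 [-1.1496443  -0.35985379  6.01109494]
 released t 11.4
glue picked: opening 0.263 grip 58.5
 lifted: opening 0.262 t 16.4
 down True dz 0.0002 [-0.38664715  1.22326854  5.51623125]
 released t 23.1
```

View pics/s2.png

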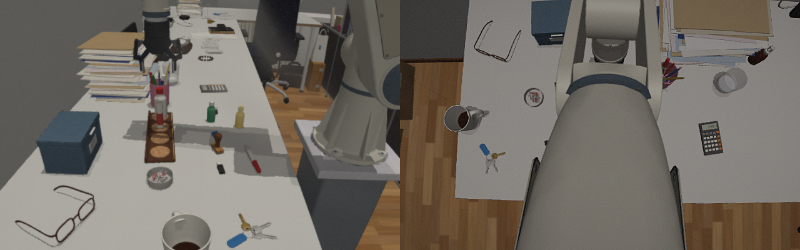

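The side view shows the white bottle and glue stick standing on the strip near (160,105), with the green bottle at (211,112) and the stamp at (217,142) untouched. Both touched down at the expected height. Next are the green bottle and stamp, then I'll withdraw and check.

```bash
python3 - <<'E'
from go import *;import cv2,pickle
for k in("green","stamp"): pick(k); place(k)
arm.movej([-1.337,.353,1.633,0,1.155,0]); arm.pause(.3)
d={n:arm.grab_frame(n) for n in("side","top")};pickle.dump(d,open("f1.pkl","wb"))
a=cv2.resize(d["side"]["color"][90:270,180:330],(375,450),interpolation=2);b=cv2.resize(d["top"]["color"][90:180,230:400],(425,225),interpolation=2)
cv2.imwrite("pics/s3.png",np.hstack([a,np.vstack([b,0*b])]))
from h import cloud,plane
T=d["top"];X=cloud(T);S=cloud(d["side"])
for k,h in dict(white=.113,glue=.092,green=.078,stamp=.06).items():
    c=np.array(OBJ[k][2])
    for n,x in(("top",X),("side",S)):
        m=(np.hypot(x[...,0]-c[0],x[...,1]-c[1])<.035)&(x[...,2]>.012+h-.012); P=x[m]
        print(k,n,len(P),"off mm",(1e3*((P[:,:2].min(0)+P[:,:2].max(0))/2-c)).round(1),"ztop",np.percentile(P[:,2],97).round(4))
print(arm.read_t())
E
```

```text
green picked: opening 0.331 grip 58.6
 lifted: opening 0.333 t 27.5
 down True dz 0.0005 [-0.52567535 -0.01876213  5.5834243 ]
 released t 33.4
stamp picked: opening 0.244 grip 58.3
 lifted: opening 0.246 t 37.7
 down True dz 0.0003 [-0.67445872 -0.61741797  6.91364953]
 released t 43.4
white top 124 off mm [-3.4  0.2] ztop 0.1247
white side 80 off mm [0.  0.2] ztop 0.1237
glue top 101 off mm [-1.  1.] ztop 0.105
glue side 99 off mm [0.6 1.2] ztop 0.1036
green top 69 off mm [-0.4  0.5] ztop 0.0912
green side 80 off mm [ 0.6 -0.9] ztop 0.0898
stamp top 87 off mm [-0.9 -0.2] ztop 0.071
stamp side 99 off mm [-0.1 -0.4] ztop 0.0701
46.8583
```

View pics/s3.png

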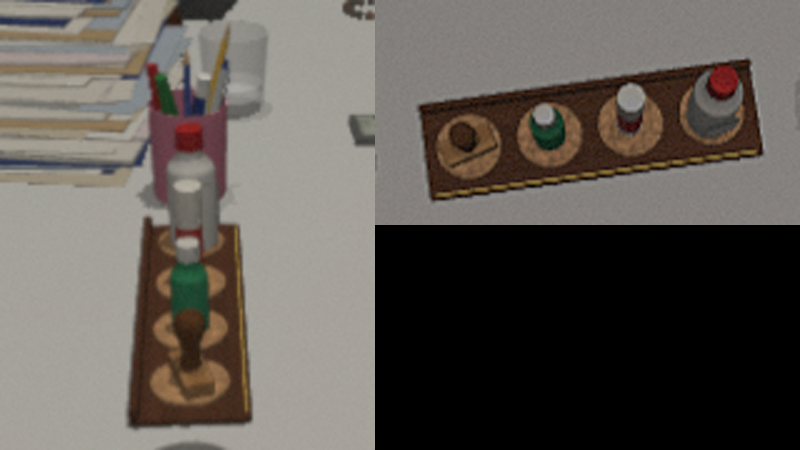

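The picture shows all four standing upright and centred on their coasters. From the pen pot they run white bottle (715,100), glue stick (630,105), green bottle (547,125), stamp (466,140), and the measured offsets are within 4 mm.

```bash
python3 -c "
from plant import arm
print(arm.close_job())"
```

```text
the job is handed in; nothing more can be done
None
```

The job is handed in at about 47 s of the 115 s: white bottle, glue stick, green bottle and stamp stand upright on the four coasters in that order from the pen pot, released and measured within 4 mm of centre; the judging result was not shown.

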